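Zero the bathroom scale, coming up to the mark from below

ROBOT

A 6-joint arm with a two-finger parallel gripper is mounted at the origin on the work surface. World frame = base frame: x ahead of the robot, y to its left, z up, the work surface at z = 0. Lengths are in mm, angles in rad, forces in N, time in s.
With the tool pointing down it reaches from about 400 to 925 mm from the base axis. Payload 12.5 kg.
Tool frame: the origin (TCP) lies midway between the tips of the shut fingers; the grasp point (between the pads) lies 19 mm behind it; z points along the fingers, y is the line along which they close (so a half turn about z gives the same grasp; the last joint's range is limited). The gripper opens to 95 mm and grips with 3 to 60 N. Pads are 20 mm wide; open, the fingers measure 119 mm over their backs; the gripper's body (75 mm by 180 mm) begins 59 mm behind the grasp point.
Start: joints at [1.236, 0.491, 1.559, -0, 1.092, -0.106], TCP at [141.737, 608.734, 214.661] pointing down, gripper open.
Joint ranges: [-3.1, 3.1], [-0.84, 2.19], [0.05, 2.79], [-1.13, 4.28], [0.06, 2.93], [-2.69, 2.69]. Speed limits (rad/s): [2.22, 2.22, 2.79, 3.14, 3.14, 3.14].

INTERFACE

Orientations are given as [roll, pitch, yaw] about the fixed x, y, z axes, in that order (R = Rz(yaw) Ry(pitch) Rx(roll)).
In Python, from cell import env gives the robot as it stands.
- The arm moves only by the tool arm_command, never from a script. Its argument "targets" is a list of rows, each a list of 5 numbers: the shift along the tool's x, y, z in mm, then the turn about the tool's z in degrees, then the opening, from 0 (shut) to 1 (fully open). In form: [[tx, ty, tz, roll, fingers], ...]. A call has 1 to 5 rows; each row is the pose to reach, as a shift and turn from the pose commanded when the call began, along the tool's axes at that moment; what a row does not reach only later rows make up. A row lasts 1/10 s, in which the tool goes at most 50 mm and 8.59 degrees, less where a joint would pass 70% of its speed; a pose out of reach is approached as far as the arm can. A call with a gripper value outside its range is refused whole. The fingers move at their own pace and stop on an object; the grip force is fixed at half the most. Time passes only in rows, so rows that repeat a pose let the fingers close. It gives the time, the measured TCP pose, the force, the opening and the grip force at its end, in the units of the state.
- env.state(): the state, without advancing time (a new reading comes with each control period).
- env.read_camera(name): name is "scene" or "top" or "wrist"; returns a dict with "frame" (480x640x3 uint8, red, green, blue), "vertical_fov" (degrees; the focal length in pixels is half the picture's height over the tangent of half this angle, whatever the lens; pixels are square), "cx", "cy" (the principal point, pixels), "world_from_camera" (4x4, takes a point from camera to world coordinates); the wrist camera has in their place "hand_eye" (4x4, takes a point from camera to tool coordinates, whose origin is the TCP and whose axes are the flange's). Camera axes: x right, y down, z forward; pixel columns grow to the right and rows downward; lengths in mm; the calibration is good to about 2 mm. A picture is of the moment at which its call begins: read the wrist's pose just before it. There is no depth.
- env.job_done(): hands the job in; it is judged then, once.
The state is a dict: "t": time; "joints": joint angles; "qvel": joint speeds; "tau": joint torques, N m; "eef_pos": TCP position; "tcp_rot": TCP orientation; "ft_force": force on the tool from outside, world axes, zero at the start; "moment": the same for the moment, N m; "opening": opening from 0.0 (shut) to 1.0 (fully open); "grip_force": force on a finger pad.
Only numpy, scipy, OpenCV 4.12 (cv2) and the standard library are available. Lean on these libraries where they do the work, as an engineer would, in place of code of your own. Each camera call takes 0.05 s, during which the arm holds its last target. There are 200 camera calls.

TASK

The bathroom scale on the washbasin counter shows a few kilos with nothing on it: zero it. Its zero wheel has play in its gear, so roll the wheel back with a gentle finger (never more than about a kilo of push) until the scale reads at least two divisions below the green zero mark, then bring it up to zero from below, to within half a division, and take the finger away with the play still taken up on that side. Then check it by pressing the platform down with about a kilo's weight and letting go, and leave it on zero with everything else on the counter undisturbed.

Things in the scene. Friction and masses are not known exactly. Their poses are not given: they have to be found in the camera images.
- scale: bathroom scale, 340 x 270 x 52 mm; it stands firm and does not slide. Origin: middle of its underside; x runs from the dial end to the far end of the platform, y to the left seen from the robot, z up. White round dial housing (160 mm across, top at 52 mm) at the -x end; black ribbed platform (176 x 262 mm, top at 48 mm) over x from -7 to 169 mm. The zero wheel looks out of a slot in the -x edge
- wheel_front (a point): frontmost point of the zero wheel's rim, 26 mm above the counter, 9 mm out of the housing; axes as the scale's. Meet the rim here slowly (under 10 mm/s) with a fingertip, press along the scale's +x with 6 to 9 N (less slips, 12 N is too much), and draw sideways: to +y raises the reading, to -y lowers it. A flat finger face drives the rim like a rack, 20 mm per rad
- wheel_axis (a point): axis of the zero wheel, a black knurled disc lying flat (upright axis), 40 mm across, 12 mm thick (20 to 32 mm above the counter), only rolled, not gripped. Its rim is hard and runs 1 mm out of true, so the push changes as it turns. It needs 3 N along the rim, stays where left, and has 0.35 rad (7 mm of rim) of play on its pinion: after a reversal the card first stands still
- zero_wheel (a joint): the play between wheel and pinion, rad: 0 when the wheel bears on the pinion in the raising direction (last turned clockwise seen from above), -0.35 when it bears in the lowering direction, between them while the play is being crossed. It is NOT the angle of the wheel
- dial (a joint): what the scale shows when empty, rad: how far the red needle stands from the green zero mark, positive towards the black division lines (clockwise along the card from the mark), negative in the blank gap below zero; one division (1 kg) is 0.05 rad. 1 rad of the wheel, with the play taken up, changes it by 0.25 rad (the card turns against the wheel). Stops at -0.3 and +0.8
- dial_zero (a point): the green zero mark, 20 x 3 mm, on the white dial card, 60 mm from its centre; it turns with the card. Black division lines run clockwise from it, thick ones every ten; before it the card has a blank gap of 5.7 divisions
- dial_center (a point): the centre of the dial card, 44 mm above the counter
- needle_tip (a point): the tip of the red needle, 58 mm from the dial's centre; with the platform free it rests pointing along the scale's -x, towards the wheel (pressing the platform swings it clockwise, 1 division per kilo)
- platform (a joint): how far the platform is pressed down, m; it is sprung: 1 mm per 9.8 N, back to 0 when let go, stops at 5 mm
- press_point (a point): where to press: a point on the top of the platform, 48 mm above the counter, 30 mm in +x from the scale's origin
- brush_mug: blue ceramic tumbler with two toothbrushes, 72 mm across, 95 mm high (brushes to 180 mm), beside the scale; a bystander, origin in the middle of its underside
- tablet_jar: amber jar with a black cap, 58 mm across, 85 mm high, off the right front corner of the scale; a bystander, origin in the middle of its underside
- roll_on: red roll-on deodorant, 44 mm across, 101 mm high, beside the scale; a bystander, origin in the middle of its underside
- foam_can: turquoise shaving-foam can with black cap, 52 mm across, 165 mm high, at the right of the counter; a bystander, origin in the middle of its underside
- sun_lotion: orange bottle with a white cap, 50 mm across, 160 mm high, at the right of the counter; a bystander, origin in the middle of its underside
- soap: cream bar of soap, 75 x 50 x 24 mm, on the left between robot and scale; a bystander, origin in the middle of its underside
- trimmer: black beard trimmer lying down, 145 x 38 x 30 mm; a bystander, origin in the middle of its underside

How it is judged (in metres and radians):
On the way, in this order (a step that is already met when the one before it is completed fails the run):
1. the zero wheel is rolled back until the scale reads at least one and a half divisions below zero (value of joint dial below -0.075 rad), for 0.1 s.
2. the reading is brought up to zero (within 0.03 rad) with the wheel's play taken up in the raising direction, and the wheel is let go (value of joint dial between -0.03 and 0.03 rad and value of joint zero_wheel above -0.12 rad and contact force between each of the fingers, the arm and zero_wheel below 0.2 N), for 0.3 s.
3. the platform is pressed down with at least about 0.6 kg (0.6 mm) (value of joint platform above 0.0006 m), for 0.1 s.
At the end, for the whole second after the job is handed in: the empty scale reads within 0.03 rad (a good half division) of zero, the wheel's play is still taken up in the raising direction (joint zero_wheel above -0.12 rad), the platform is free and up, and nothing touches the scale (value of joint dial between -0.03 and 0.03 rad and value of joint zero_wheel above -0.12 rad and value of joint platform below 0.0003 m and contact force between each of the fingers, the arm and scale below 0.2 N).
It fails at once if more than 12 N on the zero wheel (contact force between any of the fingers, the arm and zero_wheel above 12 N).
It fails at once if more than 30 N on the platform or the housing of the scale (contact force between any of the fingers, the arm and scale above 30 N).
It fails at once if a bystander moved by more than 20 mm (distance of any of brush_mug, tablet_jar, roll_on, foam_can, sun_lotion, soap, trimmer from where it was at the start of the episode above 0.02 m).
It also fails if it takes over 70 s, if anything falls off the work surface, if the arm or the gripper's body presses on something with over 40 N, if the wrist force passes 120 N, or if a joint passes its speed limit or range.

## Working session

There is one attempt and no reset: what is moved stays moved. The work goes in short steps, Python scripts to look and compute and a tool call to move; the robot and the scene stay as the last step left them, time stands still between calls to the robot, and variables do not carry over. Pictures are saved under pics/ and viewed, at most 13 in all, crops included, and the job is handed in when it is done.

Besides the shell and the picture viewer there is one more tool, called after "Call:" by a JSON object that holds its "name" and its "arguments". arm_command: Moves the arm, as the interface text tells. Its arguments: {"type":"object","properties":{"targets":{"type":"array","items":{"type":"array","items":{"type":"number"}}}},"required":["targets"]}

```bash
mkdir -p pics; ls; cat > h.py <<'E'
from cell import env
import cv2, numpy as np
def save(name,fn,crop=None,s=1):
    st=env.state(); c=env.read_camera(name); f=c["frame"][:,:,::-1]
    if crop: x0,y0,x1,y1=crop; f=f[y0:y1,x0:x1]
    cv2.imwrite("pics/"+fn,cv2.resize(f,None,fx=s,fy=s,interpolation=cv2.INTER_CUBIC)); return st,c
def ray(c,T,u,v,z):
    f=240/np.tan(np.radians(c["vertical_fov"])/2)
    d=T[:3,:3]@np.array([(u-c["cx"])/f,(v-c["cy"])/f,1]); o=T[:3,3]
    return o+d*(z-o[2])/d[2]
E
python3 - <<'E'
from h import *
s,c=save("top","top1.png"); print(s); print({k:v for k,v in c.items() if k!="frame"})
s,c=save("scene","scene1.png"); print({k:v for k,v in c.items() if k!="frame"})
E
```

```text
pics
{'t': 0.0, 'joints': array([ 1.23638055e+00,  4.91559701e-01,  1.55949656e+00, -2.45117699e-06,
        1.09168069e+00, -1.05619774e-01]), 'qvel': array([ 0.00053996,  0.0001862 ,  0.00029799, -0.00014752, -0.00063333,
        0.00026895]), 'tau': array([ 1.09577456e-05, -6.12644291e+01, -2.58168054e+01,  6.92742504e-02,
        4.83084284e-02, -6.82182963e-05]), 'eef_pos': array([141.65707595, 608.46566111, 214.04543645]), 'tcp_rot': array([-3.14045451e+00, -1.18473880e-04,  2.91279771e+00]), 'ft_force': array([-0.33828118,  0.32983745,  0.10327104]), 'moment': array([ 0.02359605,  0.0521024 , -0.01307305]), 'grip_force': 0.0, 'opening': 1.003620371849711}
{'vertical_fov': 42.96356579143322, 'cx': 328.2411900565997, 'cy': 236.0902455953863, 'world_from_camera': array([[ 1.91955591e-02, -9.93799774e-01,  1.09515017e-01,
         3.91252721e+02],
       [-9.99720682e-01, -1.75677723e-02,  1.58092412e-02,
        -1.94513245e+02],
       [-1.37872854e-02, -1.09787895e-01, -9.93859411e-01,
         1.34636094e+03],
       [ 0.00000000e+00,  0.00000000e+00,  0.00000000e+00,
         1.00000000e+00]])}
{'vertical_fov': 46.87791216716849, 'cx': 322.14163339623786, 'cy': 237.3293509169836, 'world_from_camera': array([[-8.09427468e-01,  3.99954741e-01, -4.29957415e-01,
         1.18211604e+03],
       [ 5.86843607e-01,  5.24739997e-01, -6.16654292e-01,
         7.10145998e+02],
       [-2.10179549e-02, -7.51454682e-01, -6.59449851e-01,
         1.04165371e+03],
       [ 0.00000000e+00,  0.00000000e+00,  0.00000000e+00,
         1.00000000e+00]])}
```

View pics/top1.png

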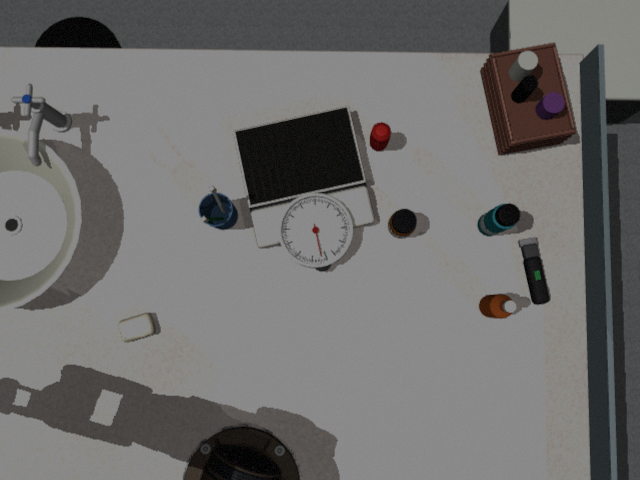

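View pics/scene1.png

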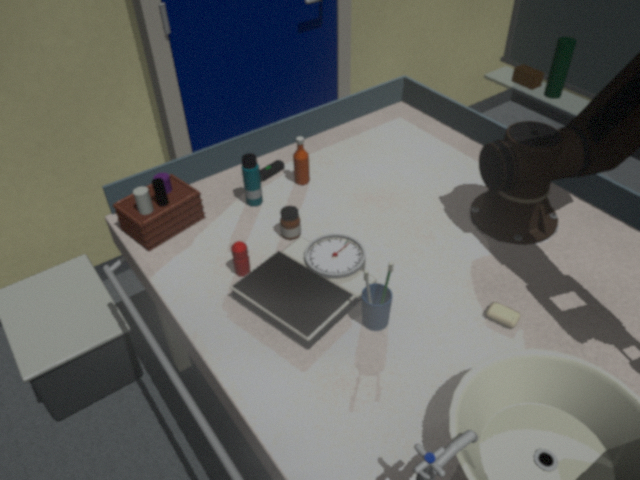

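The top view shows the dial centre near (316,230), the wheel near (323,267) and the platform corners near (236,129), (349,109), (365,184) and (252,206). I'll enlarge it.

```bash
python3 - <<'E'
from h import *
s,c=save("top","top2.png",(225,95,385,275),3.3)
T=c["world_from_camera"]
for n,u,v,z in [("dial",316,230,44),("wheel",323,267,26),("p1",236,129,48),("p2",349,109,48),("p3",365,184,48),("p4",252,206,48)]: print(n,ray(c,T,u,v,z).round(1))
print(env.read_camera("wrist")["hand_eye"])
E
```

```text
dial [ 547.5 -147.2   44. ]
wheel [ 469.2 -163.4   26. ]
p1 [766.6  32.6  48. ]
p2 [ 815.3 -214.    48. ]
p3 [ 648.9 -251.1   48. ]
p4 [596.7  -8.1  48. ]
[[-4.39431840e-04 -9.62569702e-01 -2.71033900e-01  7.66819653e+01]
 [ 9.99999883e-01 -3.68478666e-04 -3.12674501e-04  1.45095337e-01]
 [ 2.01100792e-04 -2.71034006e-01  9.62569752e-01 -1.68767688e+02]
 [ 0.00000000e+00  0.00000000e+00  0.00000000e+00  1.00000000e+00]]
```

View pics/top2.png

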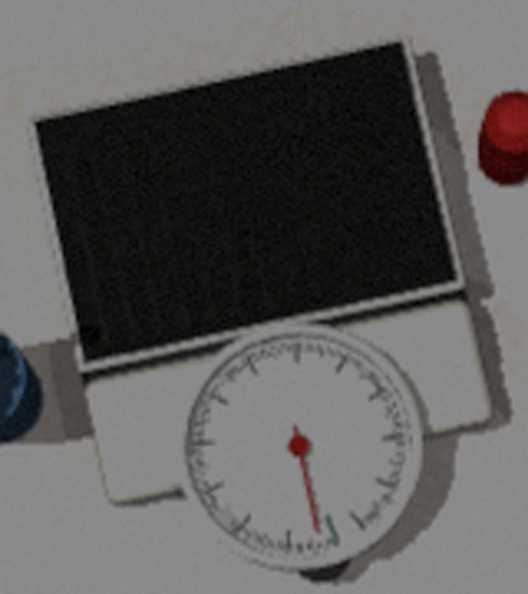

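The scale's yaw is about 0.22 rad and its dial centre about (547,-147). The mark is just counter-clockwise of the needle tip, which agrees with a reading of a few kilos. I'll shut the fingers and carry the hand to the robot side of the wheel, with the wrist camera over the dial.

Call:
{"name": "arm_command", "arguments": {"targets": [[-222,-112,0,8.5,0],[-222,-112,0,17,0],[-222,-112,0,25.5,0],[-222,-112,0,34,0],[-222,-112,0,42,0]]}}

```text
t: 0.7
eef_pos: [333.8, 447.8, 214.7]
tcp_rot: [3.142, -0.0, 2.174]
ft_force: [0.7, 1.5, 0.6]
opening: 0.636
grip_force: 0.0
```

Call:
{"name": "arm_command", "arguments": {"targets": [[-248,-43,0,8.5,0],[-248,-43,0,17,0],[-248,-43,0,25.5,0],[-248,-43,0,34,0],[-248,-43,0,42,0]]}}

```text
t: 1.2
eef_pos: [438.9, 220.9, 214.7]
tcp_rot: [3.141, -0.0, 1.441]
ft_force: [0.6, 1.5, 0.1]
opening: 0.216
grip_force: 0.0
```

Call:
{"name": "arm_command", "arguments": {"targets": [[-248,31,0,8.5,0],[-248,31,0,17,0],[-248,31,0,25.5,0],[-248,31,0,34,0],[-248,31,0,42,0]]}}

```text
t: 1.7
eef_pos: [438.1, -29.0, 214.8]
tcp_rot: [3.141, -0.0, 0.708]
ft_force: [1.7, 0.4, -0.2]
opening: 0.003
grip_force: 0.0
```

Call:
{"name": "arm_command", "arguments": {"targets": [[-104,102,95,7,0],[-104,102,95,14,0],[-104,102,95,21,0],[-104,102,95,28,0],[-104,102,95,28.3,0]]}}

```text
t: 2.2
eef_pos: [425.8, -174.1, 118.0]
tcp_rot: [-3.14, 0.002, 0.214]
ft_force: [-0.3, 0.8, 0.9]
opening: 0.004
grip_force: 0.0
```

```bash
cat >> h.py <<'E'
from scipy.spatial.transform import Rotation as Ro
def wT(s,c):
    T=np.eye(4);T[:3,:3]=Ro.from_euler("xyz",s["tcp_rot"]).as_matrix();T[:3,3]=s["eef_pos"];return T@c["hand_eye"]
def proj(c,T,p):
    f=240/np.tan(np.radians(c["vertical_fov"])/2)
    q=np.linalg.inv(T)@np.append(p,1); return (q[:2]/q[2]*f+[c["cx"],c["cy"]]).round(1)
E
python3 - <<'E'
from h import *
s,c=save("wrist","w1.png"); print(s["t"],s["eef_pos"],s["tcp_rot"],s["ft_force"],s["joints"],c["vertical_fov"],c["cx"],c["cy"])
E
```

```text
2.2 [ 425.8276182  -174.10203209  117.95708987] [-3.13965929e+00  2.10027831e-03  2.13701032e-01] [-0.33401135  0.76583293  0.87234207] [-5.31856175e-01  4.04120017e-01  2.05626085e+00 -6.84760663e-06
  6.84066436e-01  8.25246464e-01] 68.66252704348364 319.39125167041254 236.95861277678142
```

View pics/w1.png

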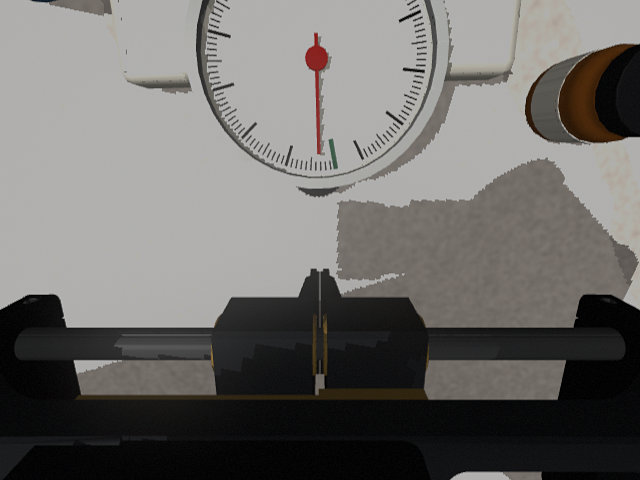

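The needle hub is at (316,58), its tip at (320,154), and the green mark runs from (331,139) to (336,168). The wheel front is near (318,195) and the shut fingertips near (309–330,268).

```bash
cat >> h.py <<'E'
def dial(c,T,show=False):
    """scale reading, rad: needle vs green mark, from colours in the wrist picture"""
    f=c["frame"].astype(int); r,g,b=f[...,0],f[...,1],f[...,2]
    red=(r>110)&(g<70)&(b<70); gr=(g-r>25)&(g>b+5)
    def pts(m):
        v,u=np.nonzero(m[:260]); return np.array([ray(c,T,x,y,46)[:2] for x,y in zip(u,v)])
    R=pts(red); G=pts(gr)
    n,lab,st,cen=cv2.connectedComponentsWithStats(red[:260].astype(np.uint8))
    # hub: most solid part of red
    hub=cv2.erode(red[:260].astype(np.uint8),np.ones((9,9))); v,u=np.nonzero(hub)
    H=ray(c,T,u.mean(),v.mean(),46)[:2]
    d=np.linalg.norm(R-H,axis=1); N=R[(d>25)&(d<65)].mean(0)-H; d=np.linalg.norm(G-H,axis=1); M=G[(d>40)&(d<75)].mean(0)-H
    an=np.arctan2(N[1],N[0]); am=np.arctan2(M[1],M[0])
    return H,an, (am-an+np.pi)%(2*np.pi)-np.pi, np.linalg.norm(M)
E
python3 - <<'E'
from h import *
s=env.state();c=env.read_camera("wrist");T=wT(s,c)
H,an,rd,rm=dial(c,T); yaw=(an+np.pi)%(2*np.pi); print(H,yaw,rd,rm)
u=np.array([np.cos(yaw),np.sin(yaw)]); print("wheel from dial",H-89*u)
print("wheel px",ray(c,T,318,195.5,30),"px of tip",proj(c,T,s["eef_pos"]))
for q in [(303,298),(338,298),(309,268),(330,268)]: print(q,ray(c,T,*q,118)-s["eef_pos"])
E
```

```text
[ 546.65627961 -145.49253385] 0.2361992164098754 0.15958533954565146 57.66786967723428
wheel from dial [ 460.12741685 -166.31934134]
wheel px [ 460.25327507 -163.89760885   30.        ] px of tip [319.9 289.8]
(303, 298) [-6.92412448  7.59726885 -0.97734386]
(338, 298) [ -2.92133621 -10.43077182  -0.97734386]
(309, 268) [10.26543066  8.02165514 -0.97734386]
(330, 268) [12.60637277 -2.52752822 -0.97734386]
```

The reading is about +0.16 rad (3.2 divisions). I'll go down in front of the wheel, with the finger offset to +y for the lowering stroke.

Call:
{"name": "arm_command", "arguments": {"targets": [[5,-7,40,0,0],[10,-7,80,0,0],[15,-7,105,0,0],[15,-7,108,0,0],[15,-7,108,0,0]]}}

```text
t: 2.8
eef_pos: [440.0, -161.3, 12.3]
tcp_rot: [-3.141, 0.0, 0.223]
ft_force: [0.3, 0.6, -0.4]
opening: 0.004
grip_force: 0.0
```

```bash
cat >> h.py <<'E'
def rep(fn=None,crop=None,s=1):
    st=env.state(); f0=st["ft_force"]; st,c=(save("wrist",fn,crop,s) if fn else (st,env.read_camera("wrist"))); T=wT(st,c)
    H,an,rd,rm=dial(c,T); fs=[f0]+[ (env.read_camera("top"),env.state()["ft_force"])[1] for _ in range(2)]
    R=Ro.from_euler("xyz",st["tcp_rot"]).as_matrix()
    print("t",st["t"],"pos",st["eef_pos"].round(2),"Ftool",[(R.T@f).round(1).tolist() for f in fs],"dial %.3f rm %.1f"%(rd,rm),"yaw %.3f"%(an+np.pi))
    return st,c,T
E
python3 - <<'E'
from h import *
st,c,T=rep("w2.png")
E
```

```text
t 2.8 pos [ 440.01 -161.31   12.26] Ftool [[0.4, -0.5, 0.4], [0.6, 0.2, -0.3], [1.0, -0.6, 0.3]] dial 0.154 rm 59.1 yaw 0.237
```

View pics/w2.png

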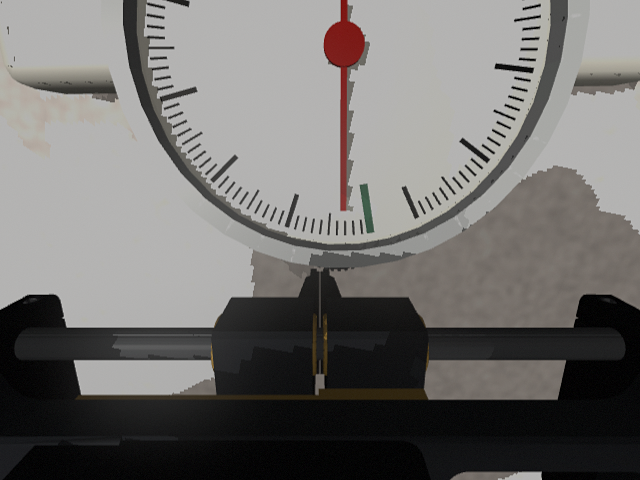

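The finger stands just short of the wheel. The dial centre line is at u≈344 and the tool centre at 320, so the wheel is about 9 mm off-centre. I'll shift 3 mm across and approach slowly.

Call:
{"name": "arm_command", "arguments": {"targets": [[2,3,2,-0.6,0],[4,3,2,-0.6,0],[5,3,2,-0.6,0],[5.8,3,2,-0.6,0],[6.5,3,2,-0.6,0]]}}

```text
t: 3.45
eef_pos: [446.8, -163.7, 9.7]
tcp_rot: [-3.142, -0.0, 0.23]
ft_force: [-0.3, 0.4, -0.0]
opening: 0.001
grip_force: 0.0
```

Call:
{"name": "arm_command", "arguments": {"targets": [[0.5,0,0,0,0],[1,0,0,0,0],[1.5,0,0,0,0],[2,0,0,0,0],[2.2,0,0,0,0]]}}

```text
t: 3.95
eef_pos: [447.4, -162.7, 9.5]
tcp_rot: [-3.139, 0.003, 0.23]
ft_force: [-9.1, -1.7, 4.8]
opening: 0.007
grip_force: 4.6
```

```bash
python3 -c "
from h import *
rep()"
```

```text
t 3.95 pos [ 447.4  -162.69    9.47] Ftool [[-9.3, -0.4, -4.7], [-9.2, -0.5, -3.5], [-9.0, 0.8, -4.4]] dial 0.157 rm 56.3 yaw 0.236
```

Contact at about 9 N, with an upward component. I'll ease off a little and see the stiffness.

Call:
{"name": "arm_command", "arguments": {"targets": [[-0.3,0,-0.5,0,0],[-0.4,0,-1,0,0],[-0.4,0,-1,0,0]]}}

```text
t: 4.4
eef_pos: [447.4, -162.8, 10.2]
tcp_rot: [-3.14, 0.002, 0.23]
ft_force: [-5.4, -0.8, -2.2]
opening: 0.002
grip_force: 3.0
```

```bash
python3 -c "
from h import *
rep()"
```

```text
t 4.4 pos [ 447.37 -162.83   10.22] Ftool [[-5.4, -0.5, 2.2], [-5.7, -0.7, 2.1], [-6.6, 0.5, 3.0]] dial 0.157 rm 56.6 yaw 0.234
```

Call:
{"name": "arm_command", "arguments": {"targets": [[0.1,0,0.3,0,0],[0.2,0.7,0.3,0,0],[0.2,1.4,0.3,0,0],[0.2,2.2,0.3,0,0],[0.2,3,0.3,0,0]]}}

```text
t: 5.05
eef_pos: [448.0, -165.7, 10.1]
tcp_rot: [-3.139, 0.003, 0.23]
ft_force: [-8.4, -2.0, 1.5]
opening: 0.01
grip_force: 4.1
```

```bash
python3 -c "
from h import *
rep()"
```

```text
t 5.05 pos [ 447.98 -165.67   10.06] Ftool [[-8.6, 0.0, -1.5], [-7.8, 0.3, -0.8], [-8.9, 1.1, -0.8]] dial 0.158 rm 55.8 yaw 0.237
```

Call:
{"name": "arm_command", "arguments": {"targets": [[-0.1,0.8,0,0,0],[-0.1,1.6,0,0,0],[-0.1,2.4,0,0,0],[-0.1,3.2,0,0,0],[-0.1,4,0,0,0]]}}

```text
t: 5.7
eef_pos: [448.8, -169.5, 10.0]
tcp_rot: [-3.139, 0.003, 0.23]
ft_force: [-8.4, 2.0, 2.1]
opening: 0.003
grip_force: 3.9
```

```bash
python3 -c "
from h import *
rep()"
```

```text
t 5.7 pos [ 448.75 -169.51   10.03] Ftool [[-7.8, -3.9, -2.1], [-7.9, -1.2, -2.2], [-7.7, -2.2, -1.4]] dial 0.160 rm 57.1 yaw 0.238
```

Call:
{"name": "arm_command", "arguments": {"targets": [[0,0.8,0,0,0],[0,1.6,0,0,0],[0,2.4,0,0,0],[0,3.2,0,0,0],[0,4,0,0,0]]}}

```text
t: 6.35
eef_pos: [449.3, -173.0, 10.0]
tcp_rot: [-3.139, 0.003, 0.231]
ft_force: [-8.8, 1.1, 2.9]
opening: 0.007
grip_force: 4.2
```

```bash
python3 -c "
from h import *
rep('w3.png')"
```

```text
t 6.35 pos [ 449.27 -173.04    9.99] Ftool [[-8.3, -3.1, -2.9], [-8.7, -2.9, -2.5], [-8.1, -2.9, -1.8]] dial 0.121 rm 57.5 yaw 0.236
```

View pics/w3.png

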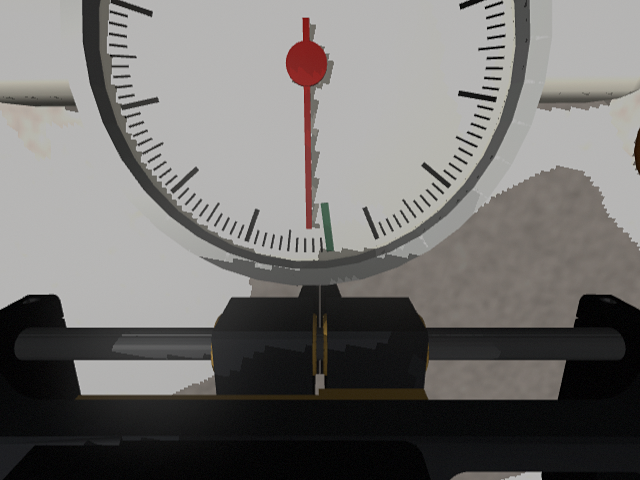

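It's working: the reading is down to 0.121, with the needle at u≈309 and the finger centre at 320. I'll go 2 mm more, then retract and shift back for a second stroke.

Call:
{"name": "arm_command", "arguments": {"targets": [[-0.1,0.8,-0.2,0,0],[-0.1,1.6,-0.2,0,0],[-0.1,2.2,-0.2,0,0],[-2,2.2,-0.2,0,0],[-5,2.2,-0.2,0,0]]}}

```text
t: 7.0
eef_pos: [447.2, -177.5, 10.6]
tcp_rot: [3.141, -0.001, 0.23]
ft_force: [0.5, -0.1, 0.4]
opening: 0.006
grip_force: 0.0
```

Call:
{"name": "arm_command", "arguments": {"targets": [[0,-8,0,0,0],[0,-14,0,0,0],[2,-14,0,0,0],[2.8,-14,0,0,0],[3.3,-14,0,0,0]]}}

```text
t: 7.5
eef_pos: [446.7, -162.7, 10.5]
tcp_rot: [-3.141, 0.0, 0.231]
ft_force: [-4.5, -0.3, 1.8]
opening: 0.006
grip_force: 1.8
```

```bash
python3 -c "
from h import *
rep()"
```

```text
t 7.5 pos [ 446.69 -162.7    10.51] Ftool [[-4.5, -0.7, -1.8], [-1.8, -1.6, -1.0], [-1.8, -1.4, -0.9]] dial 0.086 rm 56.3 yaw 0.235
```

Call:
{"name": "arm_command", "arguments": {"targets": [[0.4,0,0,0,0],[0.65,0,0,0,0],[0.65,1,0,0,0],[0.65,2,0,0,0],[0.65,3,0,0,0]]}}

```text
t: 8.15
eef_pos: [447.2, -165.2, 10.3]
tcp_rot: [-3.14, 0.002, 0.23]
ft_force: [-4.9, 2.6, 1.1]
opening: 0.007
grip_force: 2.4
```

```bash
python3 -c "
from h import *
rep()"
```

```text
t 8.15 pos [ 447.2  -165.21   10.29] Ftool [[-4.2, -3.6, -1.1], [-6.2, -2.1, 0.0], [-5.6, -2.6, -1.4]] dial 0.070 rm 56.5 yaw 0.233
```

Call:
{"name": "arm_command", "arguments": {"targets": [[0.2,0.8,0,0,0],[0.25,1.6,0,0,0],[0.25,2.4,0,0,0],[0.25,3.2,0,0,0],[0.25,4,0,0,0]]}}

```text
t: 8.8
eef_pos: [448.1, -169.0, 10.3]
tcp_rot: [-3.14, 0.002, 0.23]
ft_force: [-6.2, 3.0, 1.8]
opening: 0.004
grip_force: 2.9
```

```bash
python3 -c "
from h import *
rep()"
```

```text
t 8.8 pos [ 448.12 -168.96   10.26] Ftool [[-5.4, -4.4, -1.8], [-5.5, -3.5, -1.1], [-6.3, -3.6, -2.6]] dial 0.019 rm 63.6 yaw 0.238
```

Call:
{"name": "arm_command", "arguments": {"targets": [[0.2,0.8,0,0,0],[0.2,1.6,0,0,0],[0.2,2.4,0,0,0],[0.2,3.2,0,0,0],[0.2,4,0,0,0]]}}

```text
t: 9.45
eef_pos: [448.8, -172.7, 10.2]
tcp_rot: [-3.139, 0.003, 0.23]
ft_force: [-8.5, 0.9, 2.5]
opening: 0.003
grip_force: 4.0
```

```bash
python3 -c "
from h import *
rep()"
```

```text
t 9.45 pos [ 448.78 -172.65   10.21] Ftool [[-8.1, -2.8, -2.5], [-8.9, -1.7, -2.7], [-8.1, -2.7, -2.3]] dial -0.025 rm 60.5 yaw 0.237
```

Call:
{"name": "arm_command", "arguments": {"targets": [[-0.1,0.8,-0.2,0,0],[-0.15,1.6,-0.2,0,0],[-0.15,2.2,-0.2,0,0],[-2,2.2,-0.2,0,0],[-5,2.2,-0.2,0,0]]}}

```text
t: 10.1
eef_pos: [446.5, -177.0, 10.8]
tcp_rot: [3.141, -0.001, 0.23]
ft_force: [0.4, -0.8, 1.3]
opening: 0.004
grip_force: 0.0
```

Call:
{"name": "arm_command", "arguments": {"targets": [[0,-8,0,0,0],[0,-14,0,0,0],[2,-14,0,0,0],[2.8,-14,0,0,0],[3.5,-14,0,0,0]]}}

```text
t: 10.6
eef_pos: [446.2, -162.0, 10.7]
tcp_rot: [-3.141, 0.0, 0.231]
ft_force: [-3.3, -0.9, 1.8]
opening: 0.001
grip_force: 1.9
```

```bash
python3 -c "
from h import *
rep()"
```

```text
t 10.6 pos [ 446.16 -162.03   10.68] Ftool [[-3.5, 0.1, -1.8], [-1.7, 0.1, -1.5], [-1.3, -1.2, -1.3]] dial -0.054 rm 57.9 yaw 0.235
```

Call:
{"name": "arm_command", "arguments": {"targets": [[0.4,0,0,0,0],[0.75,0,0,0,0],[0.75,1,0,0,0],[0.75,2,0,0,0],[0.75,3,0,0,0]]}}

```text
t: 11.25
eef_pos: [446.7, -164.4, 10.5]
tcp_rot: [-3.14, 0.002, 0.23]
ft_force: [-5.1, 2.1, 3.1]
opening: 0.005
grip_force: 2.2
```

```bash
python3 -c "
from h import *
rep()"
```

```text
t 11.25 pos [ 446.66 -164.43   10.5 ] Ftool [[-4.5, -3.2, -3.0], [-4.5, -2.5, -1.5], [-5.0, -1.7, -2.2]] dial -0.078 rm 57.3 yaw 0.237
```

Call:
{"name": "arm_command", "arguments": {"targets": [[0.25,0.8,0,0,0],[0.3,1.6,0,0,0],[0.3,2.4,0,0,0],[0.3,3.2,0,0,0],[0.3,4,0,0,0]]}}

```text
t: 11.9
eef_pos: [447.7, -168.2, 10.5]
tcp_rot: [-3.14, 0.002, 0.23]
ft_force: [-5.9, 1.3, 1.8]
opening: 0.008
grip_force: 2.7
```

```bash
python3 -c "
from h import *
rep('w4.png')"
```

```text
t 11.9 pos [ 447.67 -168.23   10.5 ] Ftool [[-5.5, -2.6, -1.7], [-6.4, -2.6, -2.6], [-6.0, -1.5, -1.8]] dial -0.120 rm 60.4 yaw 0.237
```

View pics/w4.png

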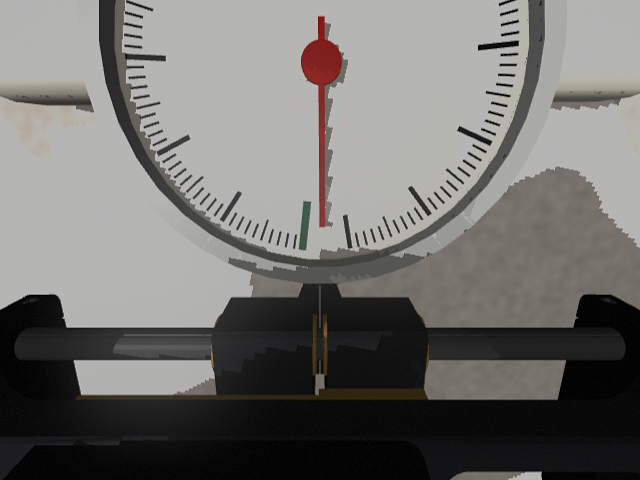

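The mark at (304,225) is now on the other side of the needle at u≈322, so the reading is −0.12. I'll reverse: first across the play, then up.

Call:
{"name": "arm_command", "arguments": {"targets": [[0.1,-1,0,0,0],[0.1,-2,0,0,0],[0.1,-3,0,0,0],[0.1,-4,0,0,0],[0.1,-5,0,0,0]]}}

```text
t: 12.55
eef_pos: [446.6, -163.6, 10.5]
tcp_rot: [-3.14, 0.002, 0.23]
ft_force: [-7.2, -2.8, 2.8]
opening: 0.006
grip_force: 3.9
```

```bash
python3 -c "
from h import *
rep()"
```

```text
t 12.55 pos [ 446.61 -163.58   10.53] Ftool [[-7.7, 1.1, -2.8], [-7.6, -0.2, -2.4], [-8.2, 0.5, -2.4]] dial -0.122 rm 55.3 yaw 0.235
```

Call:
{"name": "arm_command", "arguments": {"targets": [[-2,-1,-0.2,0,0],[-5,-1,-0.2,0,0],[-5,5,-0.2,0,0],[-5,12,-0.2,0,0],[-4,12,-0.2,0,0]]}}

```text
t: 13.2
eef_pos: [447.2, -177.6, 10.9]
tcp_rot: [3.141, -0.001, 0.229]
ft_force: [0.3, -0.2, 0.6]
opening: 0.004
grip_force: 0.0
```

Call:
{"name": "arm_command", "arguments": {"targets": [[1,0,0,0,0],[1.8,0,0,0,0],[2.3,0,0,0,0],[2.8,0,0,0,0],[2.8,0,0,0,0]]}}

```text
t: 13.7
eef_pos: [449.2, -175.6, 10.9]
tcp_rot: [-3.141, 0.0, 0.23]
ft_force: [-1.3, -0.2, 0.5]
opening: 0.005
grip_force: 0.4
```

```bash
python3 -c "
from h import *
rep()"
```

```text
t 13.7 pos [ 449.21 -175.65   10.88] Ftool [[-1.3, -0.2, -0.5], [-0.0, 0.6, -0.0], [-1.1, -0.4, -0.3]] dial -0.117 rm 58.6 yaw 0.237
```

Call:
{"name": "arm_command", "arguments": {"targets": [[0.4,0,0,0,0],[0.8,0,0,0,0],[0.8,-1,0,0,0],[0.8,-2,0,0,0],[0.8,-3,0,0,0]]}}

```text
t: 14.35
eef_pos: [448.8, -172.7, 10.9]
tcp_rot: [-3.141, 0.001, 0.23]
ft_force: [-5.4, -4.7, 1.0]
opening: 0.005
grip_force: 3.5
```

```bash
python3 -c "
from h import *
rep()"
```

```text
t 14.35 pos [ 448.79 -172.67   10.87] Ftool [[-6.3, 3.3, -1.0], [-6.6, 1.2, -1.9], [-6.7, 1.5, -2.3]] dial -0.118 rm 59.8 yaw 0.237
```

Call:
{"name": "arm_command", "arguments": {"targets": [[0.1,-0.8,0,0,0],[0.1,-1.6,0,0,0],[0.1,-2.4,0,0,0],[0.1,-3.2,0,0,0],[0.1,-4,0,0,0]]}}

```text
t: 15.0
eef_pos: [448.1, -168.9, 10.9]
tcp_rot: [-3.141, 0.001, 0.23]
ft_force: [-4.9, -4.4, 1.6]
opening: 0.006
grip_force: 2.9
```

```bash
python3 -c "
from h import *
rep()"
```

```text
t 15.0 pos [ 448.1  -168.9    10.86] Ftool [[-5.7, 3.1, -1.6], [-5.3, 2.8, -1.5], [-5.9, 2.9, -0.3]] dial -0.075 rm 60.3 yaw 0.236
```

Call:
{"name": "arm_command", "arguments": {"targets": [[0.2,-0.8,0,0,0],[0.2,-1.6,0,0,0],[0.2,-2.4,0,0,0],[0.2,-3.2,0,0,0],[0.2,-4,0,0,0]]}}

```text
t: 15.65
eef_pos: [447.2, -164.9, 10.8]
tcp_rot: [-3.141, 0.001, 0.23]
ft_force: [-4.5, -4.9, 1.2]
opening: 0.0
grip_force: 3.4
```

```bash
python3 -c "
from h import *
rep()"
```

```text
t 15.65 pos [ 447.21 -164.91   10.83] Ftool [[-5.5, 3.8, -1.2], [-6.5, 1.9, -2.1], [-7.5, 2.6, -2.0]] dial -0.035 rm 59.6 yaw 0.238
```

Call:
{"name": "arm_command", "arguments": {"targets": [[0,-0.7,0,0,0],[0,-1.4,0,0,0],[0,-2.1,0,0,0],[0,-2.6,0,0,0],[0,-2.6,0,0,0]]}}

```text
t: 16.3
eef_pos: [446.7, -162.4, 10.9]
tcp_rot: [-3.141, 0.001, 0.23]
ft_force: [-5.8, -3.7, 1.2]
opening: 0.01
grip_force: 3.1
```

```bash
python3 -c "
from h import *
rep('w5.png',(220,0,420,280),2.1)"
```

```text
t 16.3 pos [ 446.73 -162.36   10.86] Ftool [[-6.5, 2.3, -1.2], [-6.7, 1.9, -1.1], [-6.8, 2.6, -1.0]] dial 0.005 rm 64.8 yaw 0.235
```

View pics/w5.png

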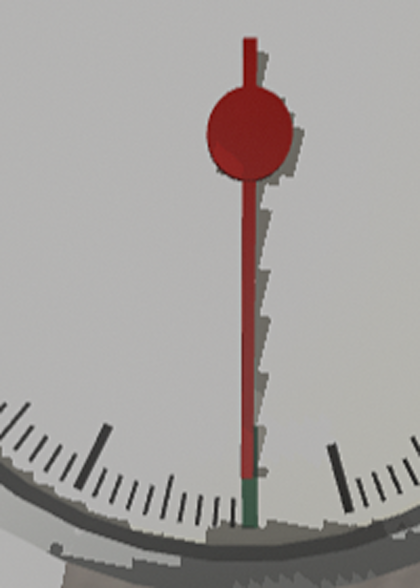

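The mark now lies right under the needle, so the scale reads zero. I'll withdraw straight back and check the reading.

Call:
{"name": "arm_command", "arguments": {"targets": [[-0.8,0,0,0,0],[-3,0,0,0,0],[-8,0,0,0,0],[-14,0,0,0,0],[-14,0,-15,0,0]]}}

```text
t: 16.95
eef_pos: [432.1, -165.3, 25.0]
tcp_rot: [-3.139, 0.002, 0.23]
ft_force: [-0.2, 0.0, 0.8]
opening: 0.004
grip_force: 0.0
```

```bash
python3 -c "
from h import *
rep('w6.png',(220,0,420,280),2.1)"
```

```text
t 16.95 pos [ 432.12 -165.26   24.97] Ftool [[-0.2, -0.1, -0.8], [-0.1, 0.1, -0.1], [0.4, -0.4, 0.4]] dial 0.006 rm 62.2 yaw 0.234
```

View pics/w6.png

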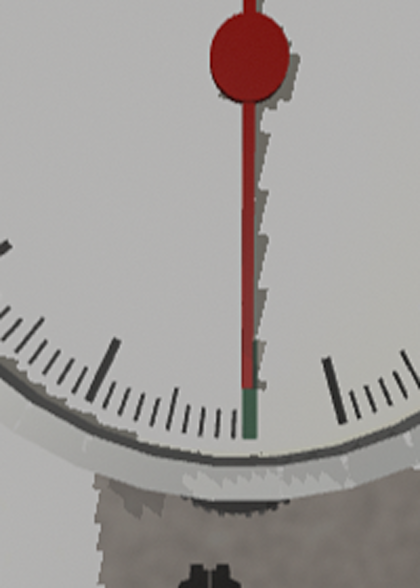

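It still reads zero with the finger clear of the wheel. Next I'll go up and over to the press point at about (660,-120).

Call:
{"name": "arm_command", "arguments": {"targets": [[0,0,-45,0,0],[0,0,-85,0,0],[40,2,-85,0,0],[90,4,-85,0,0],[140,6,-85,0,0]]}}

```text
t: 17.6
eef_pos: [572.9, -139.2, 111.1]
tcp_rot: [3.141, -0.001, 0.229]
ft_force: [0.0, -0.6, 0.2]
opening: 0.0
grip_force: 0.0
```

Call:
{"name": "arm_command", "arguments": {"targets": [[46,1,0,0,0],[92,2,0,0,0],[92,2,30,0,0],[92,2,50,0,0],[92,2,52,0,0]]}}

```text
t: 18.1
eef_pos: [659.9, -119.8, 55.3]
tcp_rot: [-3.139, 0.004, 0.231]
ft_force: [0.4, 0.6, 0.8]
opening: 0.002
grip_force: 0.0
```

Call:
{"name": "arm_command", "arguments": {"targets": [[0,0,2,0,0],[0,0,4,0,0],[0,0,6,0,0],[0,0,7,0,0],[0,0,8,0,0]]}}

```text
t: 18.6
eef_pos: [661.5, -120.5, 51.4]
tcp_rot: [3.141, -0.001, 0.23]
ft_force: [-0.2, 0.5, 0.7]
opening: 0.001
grip_force: 0.0
```

Call:
{"name": "arm_command", "arguments": {"targets": [[0,0,1,0,0],[0,0,2,0,0],[0,0,3,0,0],[0,0,4,0,0],[0,0,4.5,0,0]]}}

```text
t: 19.1
eef_pos: [661.4, -120.4, 47.4]
tcp_rot: [3.141, -0.0, 0.23]
ft_force: [-4.0, 0.6, 11.9]
opening: 0.004
grip_force: 6.1
```

12 N is a good kilo. I'll hold briefly, then let go.

Call:
{"name": "arm_command", "arguments": {"targets": [[0,0,0,0,0],[0,0,0,0,0],[0,0,0,0,0],[0,0,-5,0,0],[0,0,-30,0,0]]}}

```text
t: 19.6
eef_pos: [660.1, -120.1, 74.5]
tcp_rot: [-3.139, 0.004, 0.23]
ft_force: [0.0, -1.0, -0.5]
opening: 0.004
grip_force: 0.0
```

Call:
{"name": "arm_command", "arguments": {"targets": [[0,0,-30,0,0],[-50,0,-50,0,0],[-100,0,-50,0,0],[-150,0,-50,0,0],[-200,0,-50,0,0]]}}

```text
t: 20.1
eef_pos: [468.2, -165.2, 126.7]
tcp_rot: [3.141, -0.001, 0.231]
ft_force: [0.5, -1.6, 0.4]
opening: 0.008
grip_force: 0.0
```

Call:
{"name": "arm_command", "arguments": {"targets": [[-45,0,0,0,0],[-45,0,0,0,0],[-45,0,0,0,0]]}}

```text
t: 20.4
eef_pos: [426.3, -176.0, 126.9]
tcp_rot: [3.141, -0.001, 0.229]
ft_force: [0.3, 0.1, -0.6]
opening: 0.007
grip_force: 0.0
```

```bash
python3 -c "
from h import *
rep('w7.png',(160,0,480,280),2)
save('top','top3.png')"
```

```text
t 20.4 pos [ 426.29 -176.    126.92] Ftool [[0.3, 0.0, 0.6], [-0.9, 0.4, -0.5], [-0.0, 0.6, -0.6]] dial 0.010 rm 62.5 yaw 0.236
```

View pics/w7.png

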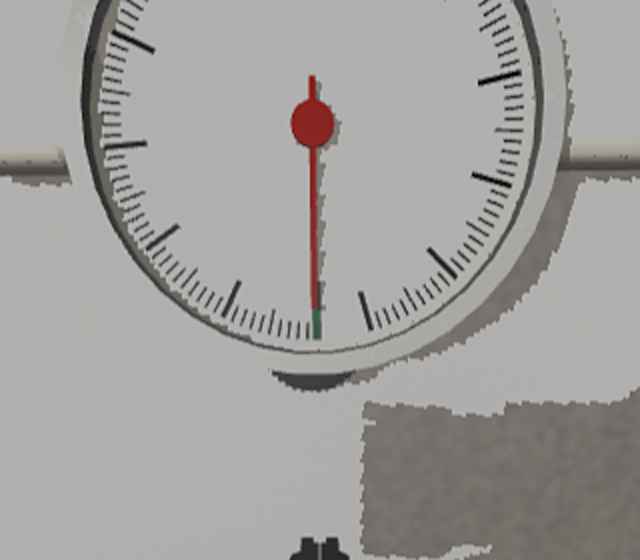

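View pics/top3.png

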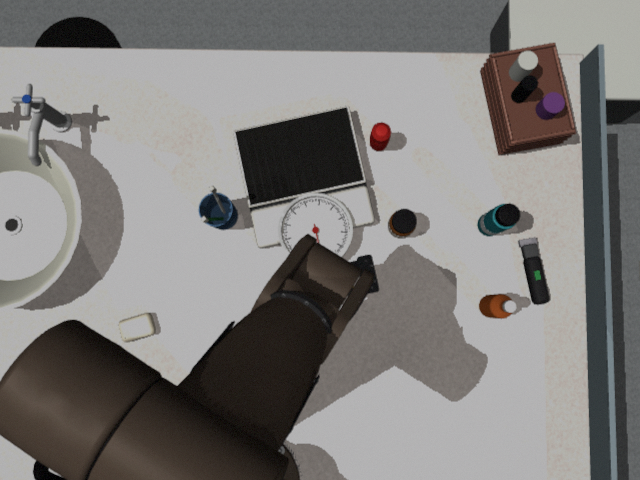

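The needle tip (crop 316,305) is on the green mark. The top view shows every bystander where it started, and the arm is clear of the scale.

```bash
python3 -c "
from cell import env
print(env.job_done())"
```

```text
the job is handed in; nothing more can be done
None
```

I zeroed the scale and handed the job in (no verdict came back): I rolled the reading back to about −2.4 divisions and brought it up to zero from below. After pressing the platform with about 12 N and letting go, it still read within about 0.2 division of zero, with nothing else on the counter moved.

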